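# Reagent bottles back into their spill dishes

### The job

Pick the four reagent bottles out of the clutter and stand each one upright in the white spill dish of its size, flat on the dish's floor inside the rim: the large bottle in the large dish, the medium one in the medium dish, and one small dropper bottle in each of the two small dishes, either way round. Tip none of them over, and leave the timer and the tape roll that lie among them where they are.

Things in the scene. Friction and masses are not known exactly. Their poses are not given: they have to be found in the camera images.
- big_bottle: Closed plastic wash bottle, the largest of the four, white with a green cap, stands upright and loose. 54 mm in diameter, 118 mm tall with its cap. Origin: centre of its underside, z up its axis. Rigid; grip it round the straight lower body, 30 to 50 mm above its foot. Weighs 110 to 190 g.
- medium_bottle: Closed plastic reagent bottle, the middle size, amber with a black cap, stands upright and loose. 44 mm in diameter, 92 mm tall with its cap. Origin: centre of its underside, z up its axis. Rigid; grip it round the straight lower body, 25 to 45 mm above its foot. Weighs 70 to 120 g.
- small_bottle_1: Closed plastic dropper bottle, white with a blue cap, stands upright and loose. 27 mm in diameter, 66 mm tall with its cap. Origin: centre of its underside, z up its axis. Rigid; grip it round the straight lower body, 20 to 40 mm above its foot. Weighs 17 to 30 g. Either small bottle may stand in either small dish, one in each.
- small_bottle_2: Closed plastic dropper bottle, white with a red cap, stands upright and loose. 27 mm in diameter, 66 mm tall with its cap. Origin: centre of its underside, z up its axis. Rigid; grip it round the straight lower body, 20 to 40 mm above its foot. Weighs 17 to 30 g. Either small bottle may stand in either small dish, one in each.
- big_dish: The large round white plastic spill dish, fixed to the bench: inner diameter 76 mm, outer 82 mm, rim 3 mm thick with its top 11 mm above the bench, inner floor 3 mm above the bench. Origin: centre of its underside, at bench height, z up. For the large bottle.
- medium_dish: The medium round white plastic spill dish, fixed to the bench: inner diameter 60 mm, outer 66 mm, rim 3 mm thick with its top 11 mm above the bench, inner floor 3 mm above the bench. Origin: centre of its underside, at bench height, z up. For the medium bottle.
- small_dish_1: A small round white plastic spill dish, fixed to the bench: inner diameter 44 mm, outer 50 mm, rim 3 mm thick with its top 11 mm above the bench, inner floor 3 mm above the bench. Origin: centre of its underside, at bench height, z up. For one of the small bottles.
- small_dish_2: The other small round white plastic spill dish, fixed to the bench: inner diameter 44 mm, outer 50 mm, rim 3 mm thick with its top 11 mm above the bench, inner floor 3 mm above the bench. Origin: centre of its underside, at bench height, z up. Same as small_dish_1; for the other small bottle.
- timer_1: White bench timer lying on its back, 60 x 66 x 19 mm, loose. Origin: centre of its underside. Not to be shifted.
- tape_1: Roll of pale paper tape lying flat, 62 mm in diameter, 18 mm high, loose. Origin: centre of its underside. Not to be shifted. Other things lying about are no part of the job. Mind the tall dispenser behind the middle (0.53 m or more ahead of the robot, 0.02 m to its right to 0.14 m to its left) and the boxes and tube rack, up to 0.21 m high, within 0.43 m.
There are look-alikes about, which are no part of the job. Leave any purple look-alike of the big_dish alone. What is shaped like the medium_bottle but yellow is not meant.

How it is judged:
By the outcome, as a careful person would: the job done as asked, in the order asked, and still so for the second after the job is handed in, with the robot touching nothing.
It also fails if it takes over 125 s, if anything falls off the work surface, if the arm or the gripper's body presses on something with over 40 N, if the wrist force passes 120 N, or if a joint passes its speed limit or range.

### The arm

A 6-joint arm with a two-finger parallel gripper is mounted at the origin on a cart in front of the work surface, level with it; the furniture and walls round the work are solid. World frame = base frame: x ahead of the robot, y to its left, z up, the work surface at z = 0. Lengths are in m, angles in rad, forces in N, time in s.
With the tool pointing down it reaches from about 0.25 to 0.85 m from the base axis. Payload 12.5 kg.
Tool frame: the origin (TCP) lies on the mounting face of the last link; the fingertips stand 186 mm ahead of it and the grasp point (between the pads) lies 167 mm ahead of it; z points along the fingers, y is the line along which they close (so a half turn about z gives the same grasp; the last joint's range is limited). The gripper opens to 93 mm and grips with 3 to 60 N. Pads are 15 mm wide; open, the fingers measure 128 mm over their backs; the gripper's body (75 mm by 188 mm) begins 65 mm behind the grasp point.
Start: joints at [1.097, 0.351, 1.652, -0, 1.139, -0.085], TCP at [0.208, 0.509, 0.405] pointing down, gripper open.
Joint ranges: [-2.75, 2.75], [-0.79, 2.1], [0.01, 2.65], [-1.57, 4.71], [0.07, 3.14], [-2.87, 2.87]. Speed limits (rad/s): [2.22, 2.22, 2.79, 3.14, 3.14, 3.14].

### API

Orientations are given as a unit quaternion [x, y, z, w].
In Python, from cell import bot gives the robot as it stands. The module is installed in compiled form; this text tells all that it offers.
- The arm moves only by the tool jog_arm, never from a script. Its argument "deltas" is a list of rows, each a list of 7 numbers: the opening, from 0 (shut) to 1 (fully open), then the shift along the world's x, y, z in cm, then the turn, a rotation vector about the world's x, y, z in degrees. A call has 1 to 5 rows; each row is the pose to reach, as a shift and turn from the pose commanded when the call began; what a row does not reach only later rows make up. A row lasts 1/12 s, in which the tool goes at most 41.7 mm and 7.16 degrees, less where a joint would pass 70% of its speed; a pose out of reach is approached as far as the arm can. A call with a gripper value outside its range is refused whole. The fingers move at their own pace and stop on an object; the grip force is fixed at half the most. Time passes only in rows, so rows that repeat a pose let the fingers close. It gives the time, the measured TCP pose, the force, the opening and the grip force at its end, in the units of the state.
- bot.get_state(): the state, without advancing time (a new reading comes with each control period).
- bot.read_camera(name): name is "side" or "top"; returns (picture, depth): 420x560x3 uint8, red, green, blue; 420x560 float32, m along the optical axis (not along the pixel's ray), 0 where there is no reading.
- bot.camera_params(name): a dict with "mtx" (3x3 intrinsics, pixels), "dist" ([k1, k2, p1, p2, k3] as OpenCV has them; the pictures are not rectified), "eye" and "rotation" of the camera in the world. Camera axes: x right, y down, z forward; pixel columns grow to the right and rows downward; lengths in m; the calibration is good to about 2 mm. A picture is of the moment at which its call begins. camera_params takes no time and is no camera call.
- bot.hand_in(): hands the job in; it is judged then, once.
The state is a dict: "clock": time; "qpos": joint angles; "qd": joint speeds; "effort": joint torques, N m; "position": TCP position; "ee_rot": TCP orientation; "contact_force": force on the tool from outside, world axes, zero at the start; "ft_torque": the same for the moment, N m; "finger_gap": finger opening in m; "gripper_force": force on a finger pad.
Only numpy, scipy, OpenCV 4.12 (cv2) and the standard library are available. Lean on these libraries where they do the work, as an engineer would, in place of code of your own. Each camera call takes 0.05 s, during which the arm holds its last target. There are 200 camera calls.

## Working session

There is one attempt and no reset: what is moved stays moved. The work goes in short steps, Python scripts to look and compute and a tool call to move; the robot and the scene stay as the last step left them, time stands still between calls to the robot, and variables do not carry over. Pictures are saved under pics/ and viewed, at most 14 in all, crops included, and the job is handed in when it is done.

Besides the shell and the picture viewer there is one more tool, called after ">>>" as name(argument=value, ...) on one line, values as JSON. jog_arm: Moves the arm, as the interface text tells. Its arguments: {"type":"object","properties":{"deltas":{"type":"array"}},"required":["deltas"]}

```bash
mkdir -p pics; cat > h.py <<'E'
import numpy as np, cv2
from cell import bot
def look(n, f=None):
    p,d=bot.read_camera(n); np.savez(f'{n}.npz',p=p,d=d)
    if f: cv2.imwrite(f'pics/{f}.png',p[...,::-1])
    return p,d
def world(n,d):
    c=bot.camera_params(n); h,w=d.shape
    u,v=np.meshgrid(np.arange(w,dtype=np.float32),np.arange(h,dtype=np.float32))
    q=cv2.undistortPoints(np.stack([u,v],-1).reshape(-1,1,2),np.array(c['mtx']),np.array(c['dist'])).reshape(h,w,2)
    P=np.concatenate([q*d[...,None],d[...,None]],-1)
    return P@np.array(c['rotation']).T+np.array(c['eye'])
E
python3 - <<'E'
from h import *
print(bot.get_state())
for n in('top','side'):
    look(n,n+'0'); print(n,bot.camera_params(n))
E
```

```text
{'clock': 0.0, 'qpos': array([ 1.09738923e+00,  3.51215742e-01,  1.65237049e+00,  1.66065750e-05,
        1.13910901e+00, -8.46012829e-02]), 'qd': array([ 8.85350235e-05, -1.55280164e-03,  1.00395483e-03,  1.91598529e-03,
        1.16912060e-03, -9.49853377e-04]), 'effort': array([ 1.00117099e-04, -4.97327828e+01, -2.85255504e+01,  6.99826959e-02,
        2.57197267e-02, -4.66333847e-05]), 'position': array([0.20841866, 0.50885575, 0.40423291]), 'ee_rot': array([ 1.93184105e-01,  9.81162371e-01, -5.27901675e-04, -1.59074335e-04]), 'contact_force': array([ 0.07101601,  0.78941169, -0.4776552 ]), 'ft_torque': array([0.0422455 , 0.02338297, 0.00752649]), 'gripper_force': 0.0, 'finger_gap': 0.09307706033409427}
top {'mtx': array([[401.49179802,   0.        , 280.79895814],
       [  0.        , 401.49179802, 213.9217878 ],
       [  0.        ,   0.        ,   1.        ]]), 'dist': array([-0.01044482,  0.        ,  0.        ,  0.        ,  0.        ]), 'eye': array([0.42259923, 0.00778261, 1.04709868]), 'rotation': array([ 0.70828929, -0.70119223,  0.05565345, -0.05965271])}
side {'mtx': array([[386.60549956,   0.        , 279.17342296],
       [  0.        , 386.60549956, 215.64199699],
       [  0.        ,   0.        ,   1.        ]]), 'dist': array([-0.01223171,  0.        ,  0.        ,  0.        ,  0.        ]), 'eye': array([ 0.26799111, -0.58978031,  0.62458055]), 'rotation': array([ 0.87401948, -0.23862209,  0.10637347, -0.40967563])}
```

View pics/top0.png

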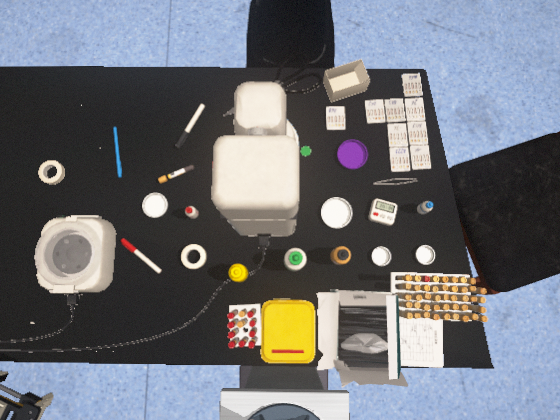

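View pics/side0.png

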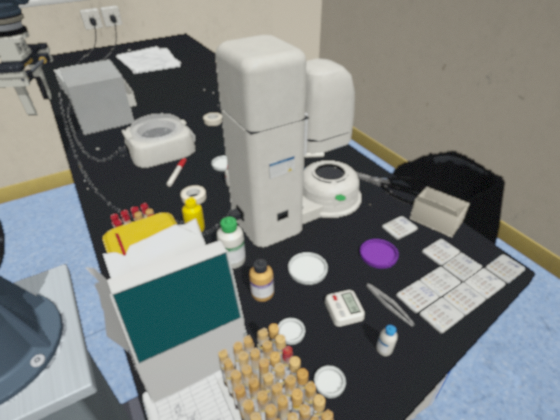

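Top view: red-cap bottle at (190,212), blue at (425,208), green cap at (295,258), amber/black at (341,256), yellow decoy at (238,272). Dishes are at (336,212) large, (155,205) medium and (381,257)/(425,255) small. The tape is at (193,256) and the timer at (382,211). The side view confirms this.

```bash
cat >> h.py <<'E'
from scipy.spatial.transform import Rotation as R
def ray(n,px,z):
    c=bot.camera_params(n)
    q=cv2.undistortPoints(np.float64(px).reshape(1,1,2),np.array(c['mtx']),np.array(c['dist'])).ravel()
    r=np.array(c['rotation']); M=R.from_quat(r).as_matrix() if r.size==4 else r
    v=M@np.r_[q,1]; e=np.array(c['eye']); return e+v*(z-e[2])/v[2]
def blob(mask,px,r=30):
    m=np.zeros_like(mask,np.uint8); x,y=px; s=np.s_[max(0,y-r):y+r,max(0,x-r):x+r]; m[s]=mask[s]
    cs,_=cv2.findContours(m,cv2.RETR_EXTERNAL,cv2.CHAIN_APPROX_NONE)
    return max(cs,key=cv2.contourArea)
E
python3 - <<'E'
from h import *
D=np.load('top.npz'); p=D['p']; d=D['d']; h=cv2.cvtColor(p,cv2.COLOR_RGB2HSV); H,S,V=[h[...,i].astype(int) for i in range(3)]
white=((V>120)&(S<70))
print('dishes')
for n,px in dict(big=(336,212),med=(155,205),s1=(381,257),s2=(425,255),tape=(193,256),timer=(382,211)).items():
    c=blob(white,px,22 if n!='s2' else 16); (x,y),r=cv2.minEnclosingCircle(c)
    e=cv2.fitEllipse(c); a=ray('top',e[0],.011)
    print(n,np.round(e[0],1),np.round(a,3),'diam mm',np.round(np.array(e[1])/401.5*1036,0), 'mec',round(2*r/401.5*1036))
sat=S>90
print('caps')
for n,px,z,m in [('red',(190,211),.066,sat&((H<10)|(H>170))),('blue',(427,206),.066,sat&(H>90)&(H<130)),('green',(295,258),.118,sat&(H>40)&(H<90)),('yellow',(238,272),.09,sat&(H>18)&(H<35)),('amber',(341,255),.07,sat&(H>5)&(H<25)),('black',(341,254),.092,(V<60)&(S<200))]:
    try:
        c=blob(m,px,14 if n!='black' else 7); (x,y),r=cv2.minEnclosingCircle(c); print(n,round(x,1),round(y,1),'r',round(r,1),np.round(ray('top',(x,y),z),3), 'depth', d[int(y),int(x)])
    except Exception as e: print(n,e)
cv2.imwrite('pics/crop.png',cv2.resize(p[190:285,140:440,::-1],None,fx=2.6,fy=2.6,interpolation=cv2.INTER_CUBIC))
E
```

```text
dishes
big [336.3 212.4] [ 0.599 -0.131  0.011] diam mm [79. 81.] mec 83
med [154.5 204.7] [0.615 0.347 0.011] diam mm [63. 65.] mec 67
s1 [381.  255.8] [ 0.487 -0.244  0.011] diam mm [49. 50.] mec 52
s2 [425.1 254.4] [ 0.491 -0.358  0.011] diam mm [48. 51.] mec 52
tape [193.3 256.1] [0.481 0.239 0.011] diam mm [63. 65.] mec 67
timer [383.1 211.4] [ 0.603 -0.253  0.011] diam mm [64. 74.] mec 79
caps
red 188.2 209.6 r 3.6 [0.593 0.244 0.066] depth 0.99460226
blue 429.5 204.5 r 3.8 [ 0.611 -0.355  0.066] depth 0.99795544
green 295.2 257.8 r 6.5 [ 0.473 -0.02   0.118] depth 0.92375594
yellow 238.1 272.5 r 10.5 [0.439 0.113 0.09 ] depth 0.9509474
amber 340.3 255.0 r 10.5 [ 0.484 -0.131  0.07 ] depth 0.9565896
black 341.5 254.0 r 1.1 [ 0.485 -0.131  0.092] depth 0.9545341
```

View pics/crop.png

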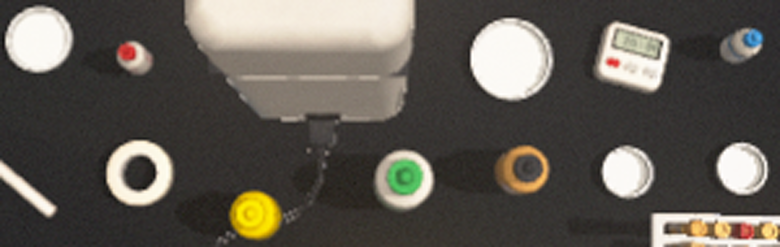

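```bash
sed -i "s/P@np.array(c\['rotation'\]).T/P@R.from_quat(c['rotation']).as_matrix().T/" h.py
python3 - <<'E'
from h import *
T=np.load('top.npz'); Wt=world('top',T['d']); Sd=np.load('side.npz'); Ws=world('side',Sd['d'])
W=np.concatenate([Wt[T['d']>0],Ws[Sd['d']>0]])
x,y,z=W.T
for lo in np.arange(.13,.6,.05):
    m=(z>lo)&(z<lo+.05)&(x>.2)&(x<.75)&(abs(y)<.2); 
    if m.sum()>5:
        a=W[m&(x>.45)]; b=W[m&(x<.45)]
        print(round(lo,2),'disp',np.round(np.r_[np.percentile(a[:,0],[.5,99]),np.percentile(a[:,1],[.5,99.5])],3) if len(a)>5 else '', 'box xmax',b[:,0].max().round(3) if len(b) else '')
print('right boxes'); 
for ya in (-.4,-.3,-.2,-.1,0,.1,.2):
    m=(x>.2)&(x<.46)&(y>ya-.05)&(y<ya+.05)&(z>.03)
    if m.sum(): print(ya,'xmax',np.percentile(x[m],99.5).round(3),'zmax',z[m].max().round(3))
# bottle profile, side view
for n,cx,cy in [('big',.473,-.02),('med',.484,-.131),('red',.593,.244),('blue',.611,-.355)]:
    print(n)
    for V in (Wt[T['d']>0],Ws[Sd['d']>0]):
      m=(np.hypot(V[:,0]-cx,V[:,1]-cy)<.04)&(V[:,2]>.015); a=V[m]
      for lo in np.arange(.015,.12,.015):
        q=a[(a[:,2]>lo)&(a[:,2]<lo+.015)]
        if len(q)>2: print(round(lo,3),len(q),np.round(np.r_[q.min(0)[:2],q.max(0)[:2]],3))
E
```

```text
0.13 disp [ 0.536  0.657 -0.024  0.114] box xmax 0.398
0.18 disp [ 0.535  0.746 -0.026  0.114] box xmax 0.398
0.23 disp [ 0.535  0.747 -0.023  0.113] box xmax 0.396
0.28 disp [ 0.536  0.747 -0.022  0.125] box xmax 
0.33 disp [ 0.536  0.748 -0.021  0.11 ] box xmax 
0.38 disp [ 0.536  0.672 -0.019  0.125] box xmax 
right boxes
-0.4 xmax 0.436 zmax 0.113
-0.3 xmax 0.437 zmax 0.145
-0.2 xmax 0.397 zmax 0.248
-0.1 xmax 0.399 zmax 0.208
0 xmax 0.459 zmax 0.142
0.1 xmax 0.459 zmax 0.138
big
0.015 4 [ 0.448 -0.023  0.46   0.003]
0.03 5 [ 0.45  -0.01   0.465  0.005]
0.06 17 [ 0.449 -0.045  0.5    0.005]
0.075 217 [ 0.449 -0.045  0.502  0.005]
0.09 14 [ 0.458 -0.033  0.491 -0.004]
0.105 151 [ 0.46  -0.036  0.49  -0.006]
0.015 73 [ 0.46  -0.051  0.496 -0.038]
0.03 81 [ 0.458 -0.05   0.499 -0.032]
0.045 89 [ 0.457 -0.05   0.495 -0.04 ]
0.06 109 [ 0.448 -0.051  0.499 -0.02 ]
0.075 243 [ 0.447 -0.05   0.5   -0.002]
0.09 104 [ 0.457 -0.043  0.491 -0.015]
0.105 169 [ 0.458 -0.039  0.49  -0.008]
med
0.015 11 [ 0.467 -0.127  0.499 -0.114]
0.03 11 [ 0.466 -0.128  0.504 -0.113]
0.045 29 [ 0.465 -0.157  
[... 225 characters left out ...]
4 -0.16   0.503 -0.126]
0.06 215 [ 0.464 -0.16   0.506 -0.12 ]
0.075 147 [ 0.472 -0.151  0.499 -0.124]
0.09 33 [ 0.474 -0.15   0.497 -0.129]
red
0.015 15 [0.582 0.233 0.604 0.248]
0.03 23 [0.582 0.233 0.606 0.258]
0.045 43 [0.582 0.234 0.606 0.257]
0.06 32 [0.587 0.238 0.602 0.254]
0.015 11 [0.581 0.236 0.584 0.249]
0.03 13 [0.579 0.236 0.585 0.247]
0.045 10 [0.581 0.24  0.587 0.252]
blue
0.015 23 [ 0.6   -0.359  0.622 -0.343]
0.03 33 [ 0.601 -0.361  0.625 -0.343]
0.045 53 [ 0.603 -0.369  0.624 -0.343]
0.06 28 [ 0.608 -0.363  0.621 -0.35 ]
0.015 81 [ 0.597 -0.372  0.617 -0.347]
0.03 95 [ 0.597 -0.372  0.616 -0.348]
0.045 124 [ 0.599 -0.371  0.623 -0.346]
0.06 73 [ 0.603 -0.366  0.619 -0.35 ]
```

>>> jog_arm(deltas=[[1,10,-14,4.6,0,0,22.3],[1,10,-14,4.6,0,0,22.3],[1,10,-14,4.6,0,0,22.3],[1,10,-14,4.6,0,0,22.3],[1,10,-14,4.6,0,0,22.3]])

```text
clock: 0.52
position: [0.3099, 0.3664, 0.4517]
ee_rot: [-0.001, 1.0, -0.0, 0.0]
contact_force: [-0.7, -0.3, -0.5]
finger_gap: 0.093
gripper_force: 0.0
```

>>> jog_arm(deltas=[[1,9,-16.5,0,0,0,0],[1,9,-16.5,0,0,0,0],[1,9,-16.5,0,0,0,0],[1,9,-16.5,0,0,0,0],[1,9,-16.5,0,0,0,0]])

```text
clock: 0.93
position: [0.3996, 0.2009, 0.4507]
ee_rot: [0.001, 1.0, -0.0, 0.0]
contact_force: [-0.1, 1.2, -0.2]
finger_gap: 0.0929
gripper_force: 0.0
```

>>> jog_arm(deltas=[[1,5,-18.5,0,0,0,0],[1,5,-18.5,0,0,0,0],[1,5,-18.5,0,0,0,0],[1,5,-18.5,0,0,0,0],[1,5,-18.5,0,0,0,0]])

```text
clock: 1.35
position: [0.4487, 0.0158, 0.4506]
ee_rot: [0.001, 1.0, -0.0, -0.0]
contact_force: [-0.0, 0.6, 0.7]
finger_gap: 0.0932
gripper_force: 0.0
```

>>> jog_arm(deltas=[[1,2.4,-3.9,0,0,0,0],[1,2.4,-3.9,-3,0,0,0],[1,2.4,-3.9,-6,0,0,0],[1,2.4,-3.9,-9,0,0,0],[1,2.4,-3.9,-9,0,0,0]])

```text
clock: 1.77
position: [0.4712, -0.0202, 0.3561]
ee_rot: [0.0, 1.0, 0.001, -0.004]
contact_force: [-0.3, -0.1, -0.1]
finger_gap: 0.0931
gripper_force: 0.0
```

>>> jog_arm(deltas=[[1,0,0,-4,0,0,0],[1,0,0,-8,0,0,0],[1,0,0,-11,0,0,0],[1,0,0,-13.2,0,0,0],[1,0,0,-13.2,0,0,0]])

```text
clock: 2.18
position: [0.4719, -0.0199, 0.2265]
ee_rot: [-0.0, 1.0, 0.0, -0.003]
contact_force: [-0.1, 0.2, -0.8]
finger_gap: 0.093
gripper_force: 0.0
```

```bash
python3 - <<'E'
from h import *
s=bot.get_state(); print(s['position'],s['contact_force'])
p,d=look('side'); cv2.imwrite('pics/s1.png',cv2.resize(p[140:320,140:360,::-1],None,fx=3,fy=3))
E
```

```text
[ 0.4719385  -0.0198579   0.22651156] [-0.13411582  0.17004999 -0.78515007]
```

View pics/s1.png

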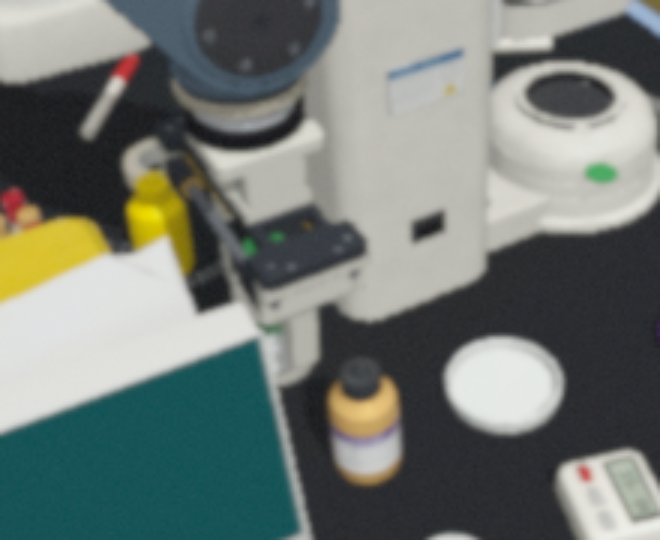

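The gripper straddles the big bottle (cap hidden at about (270,330) in the crop), clear of the amber bottle at (365,420).

>>> jog_arm(deltas=[[1,0,0,-0.4,0,0,0],[1,0,0,-0.4,0,0,0],[0.6,0,0,-0.4,0,0,0],[0.5,0,0,-0.4,0,0,0],[0.45,0,0,-0.4,0,0,0]])

```text
clock: 2.65
position: [0.4727, -0.0201, 0.2256]
ee_rot: [-0.0, 1.0, -0.0, 0.001]
contact_force: [-0.3, -0.2, -0.6]
finger_gap: 0.0779
gripper_force: 0.0
```

>>> jog_arm(deltas=[[0.4,0,0,0,0,0,0],[0.4,0,0,0,0,0,0],[0.4,0,0,0,0,0,0],[0.4,0,0,0,0,0,0],[0.4,0,0,0,0,0,0]])

```text
clock: 3.07
position: [0.4725, -0.0202, 0.2248]
ee_rot: [-0.0, 1.0, -0.0, 0.0]
contact_force: [-0.8, -1.8, 1.7]
finger_gap: 0.0525
gripper_force: 30.0
```

>>> jog_arm(deltas=[[0.4,0,0,2,0,0,0],[0.4,0,0,5,0,0,0],[0.4,0,0,8,0,0,0],[0.4,0,0,11,0,0,0],[0.4,0,0,12,0,0,0]])

```text
clock: 3.48
position: [0.4729, -0.0201, 0.3482]
ee_rot: [-0.0, 1.0, -0.0, 0.002]
contact_force: [1.2, -0.1, -0.3]
finger_gap: 0.0523
gripper_force: 30.0
```

>>> jog_arm(deltas=[[0.4,0,-2,0,0,0,0],[0.4,0,-5,0,0,0,0],[0.4,0,-8,0,0,0,0],[0.4,0,-11,0,0,0,0],[0.4,0,-11,0,0,0,0]])

```text
clock: 3.9
position: [0.4723, -0.1336, 0.3439]
ee_rot: [0.001, 1.0, -0.0, -0.0]
contact_force: [-0.5, 0.0, -1.6]
finger_gap: 0.0525
gripper_force: 30.0
```

>>> jog_arm(deltas=[[0.4,2.5,0,0,0,0,0],[0.4,6,0,0,0,0,0],[0.4,9,0,0,0,0,0],[0.4,12.3,0,0,0,0,0],[0.4,12.3,0,0,0,0,0]])

```text
clock: 4.32
position: [0.599, -0.1295, 0.3433]
ee_rot: [-0.001, 1.0, 0.0, 0.001]
contact_force: [0.3, 0.2, -1.4]
finger_gap: 0.0526
gripper_force: 30.0
```

```bash
python3 - <<'E'
from h import *
p,d=look('side'); cv2.imwrite('pics/s2.png',cv2.resize(p[140:340,180:400,::-1],None,fx=3,fy=3))
s=bot.get_state(); print(s['position'],s['contact_force'])
E
```

```text
[ 0.59702686 -0.12948059  0.34297268] [-0.28668745 -0.13070385 -1.21010405]
```

View pics/s2.png

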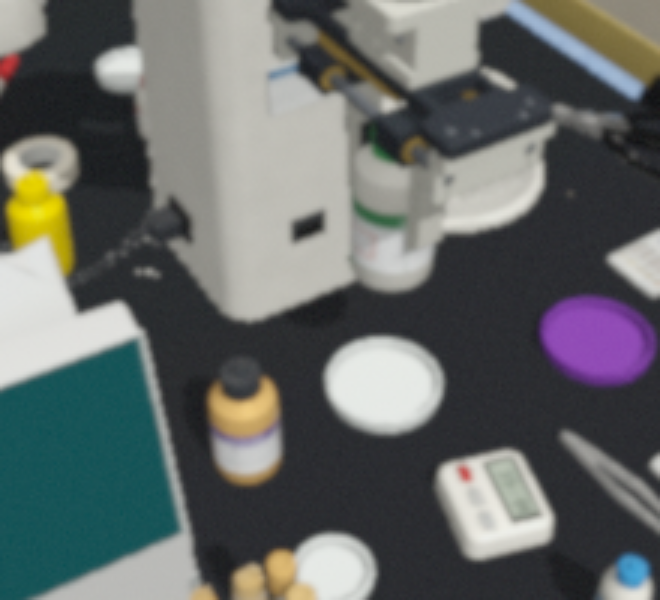

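The bottle hangs upright, over the dish region (dish at (383,383) in the crop).

>>> jog_arm(deltas=[[0.4,0,-0.1,-3,0,0,0],[0.4,0,-0.1,-6.5,0,0,0],[0.4,0,-0.1,-9.5,0,0,0],[0.4,0,-0.1,-11.2,0,0,0],[0.4,0,-0.1,-11.5,0,0,0]])

```text
clock: 4.78
position: [0.594, -0.1307, 0.2266]
ee_rot: [-0.0, 1.0, 0.001, -0.002]
contact_force: [-0.5, 0.4, 0.3]
finger_gap: 0.0523
gripper_force: 30.0
```

>>> jog_arm(deltas=[[0.4,0,0,-0.1,0,0,0],[0.4,0,0,-0.1,0,0,0],[0.4,0,0,-0.1,0,0,0]])

```text
clock: 5.03
position: [0.5953, -0.1309, 0.2291]
ee_rot: [-0.0, 1.0, -0.0, 0.0]
contact_force: [0.1, -0.8, -1.2]
finger_gap: 0.0523
gripper_force: 30.0
```

>>> jog_arm(deltas=[[0.4,0.2,0,-0.1,0,0,0],[0.4,0.2,0,-0.2,0,0,0],[0.4,0.2,0,-0.2,0,0,0]])

```text
clock: 5.28
position: [0.5975, -0.131, 0.2269]
ee_rot: [-0.0, 1.0, -0.0, 0.0]
contact_force: [-0.4, -0.2, -1.0]
finger_gap: 0.0522
gripper_force: 30.0
```

```bash
python3 - <<'E'
from h import *
p,d=look('side'); cv2.imwrite('pics/s3.png',cv2.resize(p[180:320,240:380,::-1],None,fx=4,fy=4,interpolation=cv2.INTER_CUBIC))
for i in range(3): s=bot.get_state(); print(s['position'],s['contact_force'])
E
```

```text
[ 0.59746129 -0.13101654  0.22684036] [ 0.32874944  0.18485669 -1.16584471]
[ 0.59746129 -0.13101654  0.22684036] [ 0.32874944  0.18485669 -1.16584471]
[ 0.59746129 -0.13101654  0.22684036] [ 0.32874944  0.18485669 -1.16584471]
```

View pics/s3.png

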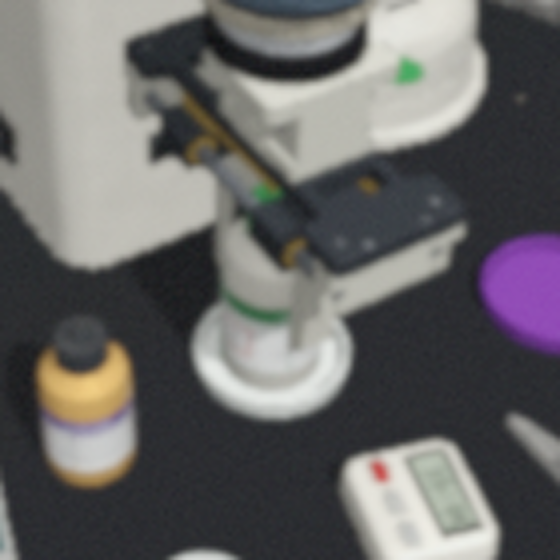

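The bottle is inside the large dish's rim (272,360). Its weight still hangs on the gripper, so I lower a little more.

>>> jog_arm(deltas=[[0.4,0,0,-0.1,0,0,0],[0.4,0,0,-0.15,0,0,0],[0.4,0,0,-0.15,0,0,0]])

```text
clock: 5.58
position: [0.5976, -0.1311, 0.2265]
ee_rot: [-0.0, 1.0, -0.0, 0.0]
contact_force: [-3.7, 1.2, 11.5]
finger_gap: 0.0522
gripper_force: 30.0
```

>>> jog_arm(deltas=[[0.4,0,0,-0.1,0,0,0],[0.4,0,0,-0.15,0,0,0],[0.4,0,0,-0.15,0,0,0]])

```text
clock: 5.83
position: [0.5978, -0.131, 0.2264]
ee_rot: [-0.0, 1.0, -0.0, 0.001]
contact_force: [-8.2, 3.4, 26.2]
finger_gap: 0.0526
gripper_force: 30.1
```

>>> jog_arm(deltas=[[0.4,0,0,0.25,0,0,0],[0.4,0,0,0.25,0,0,0],[0.62,0,0,0.25,0,0,0],[0.75,0,0,0.25,0,0,0],[0.75,0,0,0.25,0,0,0]])

```text
clock: 6.25
position: [0.5974, -0.1311, 0.226]
ee_rot: [-0.0, 1.0, 0.0, -0.0]
contact_force: [0.1, -0.1, 0.5]
finger_gap: 0.0663
gripper_force: 0.0
```

>>> jog_arm(deltas=[[0.85,0,0,0,0,0,0],[0.85,0,0,0,0,0,0],[0.85,0,0,0,0,0,0],[0.85,0,0,2,0,0,0],[0.85,0,0,5,0,0,0]])

```text
clock: 6.67
position: [0.5968, -0.1309, 0.2743]
ee_rot: [-0.0, 1.0, 0.001, -0.003]
contact_force: [0.4, 0.7, 0.6]
finger_gap: 0.079
gripper_force: 0.0
```

>>> jog_arm(deltas=[[0.9,0,0,3.5,0,0,0],[0.9,0,0,7,0,0,0],[0.9,0,0,10.5,0,0,0],[0.9,0,0,12,0,0,0],[0.9,0,0,12,0,0,0]])

```text
clock: 7.08
position: [0.5978, -0.1312, 0.4006]
ee_rot: [-0.0, 1.0, -0.001, 0.003]
contact_force: [0.1, 0.1, 0.2]
finger_gap: 0.0835
gripper_force: 0.0
```

>>> jog_arm(deltas=[[1,-3,-0.3,0,0,0,0],[1,-6.5,-0.3,0,0,0,0],[1,-10,-0.3,0,0,0,0],[1,-11.3,-0.3,0,0,0,0],[1,-11.3,-0.3,-2,0,0,0]])

```text
clock: 7.5
position: [0.4826, -0.1341, 0.378]
ee_rot: [0.0, 1.0, -0.001, 0.001]
contact_force: [1.1, -0.7, 0.0]
finger_gap: 0.0932
gripper_force: 0.0
```

>>> jog_arm(deltas=[[1,0,0,-4,0,0,0],[1,0,0,-8,0,0,0],[1,0,0,-12,0,0,0],[1,0,0,-15.5,0,0,0],[1,0,0,-16.7,0,0,0]])

```text
clock: 7.92
position: [0.4826, -0.1334, 0.2041]
ee_rot: [-0.0, 1.0, 0.001, -0.003]
contact_force: [-0.1, 0.4, -0.6]
finger_gap: 0.093
gripper_force: 0.0
```

>>> jog_arm(deltas=[[0.6,0,0,0,0,0,0],[0.5,0,0,0,0,0,0],[0.3,0,0,0,0,0,0],[0.3,0,0,0,0,0,0],[0.3,0,0,0,0,0,0]])

```text
clock: 8.33
position: [0.4847, -0.1341, 0.2104]
ee_rot: [-0.0, 1.0, -0.0, 0.001]
contact_force: [0.8, 0.9, 0.3]
finger_gap: 0.0642
gripper_force: 0.0
```

>>> jog_arm(deltas=[[0.3,0,0,0,0,0,0],[0.3,0,0,0,0,0,0],[0.3,0,0,0,0,0,0],[0.3,0,0,0,0,0,0]])

```text
clock: 8.67
position: [0.4846, -0.1342, 0.2096]
ee_rot: [-0.0, 1.0, -0.0, 0.0]
contact_force: [-0.2, -0.4, 4.7]
finger_gap: 0.0423
gripper_force: 30.0
```

```bash
python3 - <<'E'
from h import *
p,d=look('side'); cv2.imwrite('pics/s4.png',cv2.resize(p[180:320,200:380,::-1],None,fx=4,fy=4,interpolation=cv2.INTER_CUBIC))
s=bot.get_state(); print(s['position'],s['contact_force'],s['finger_gap'])
E
```

```text
[ 0.4846529  -0.13418     0.20962993] [-0.772367   -0.82313031  5.94661409] 0.042754711242636495
```

View pics/s4.png

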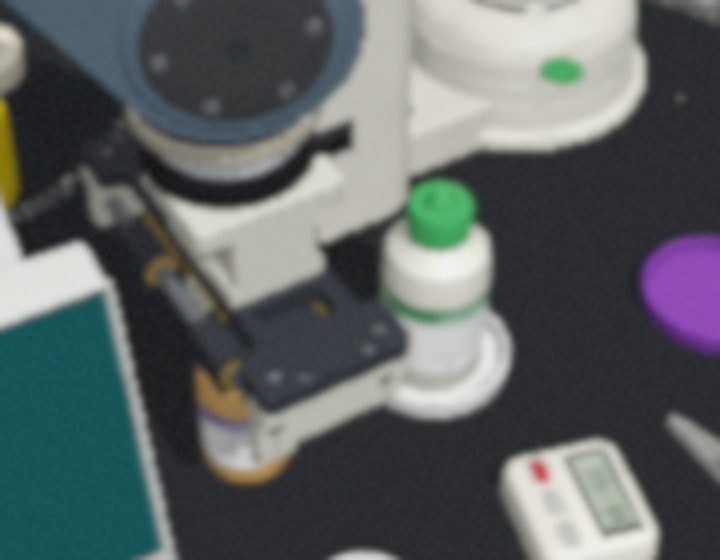

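The big bottle stands upright in its dish (green cap at (440,210)), and the amber bottle is gripped.

>>> jog_arm(deltas=[[0.3,0,0,2,0,0,0],[0.3,-1,0,5.5,0,0,0],[0.3,-2,0,9,0,0,0],[0.3,-3,0,12.5,0,0,0],[0.3,-3.5,0,16,0,0,0]])

```text
clock: 9.13
position: [0.4482, -0.1338, 0.3704]
ee_rot: [-0.0, 1.0, 0.0, -0.001]
contact_force: [0.3, -0.0, -0.2]
finger_gap: 0.0424
gripper_force: 29.9
```

>>> jog_arm(deltas=[[0.3,0,2.5,0,0,0,0],[0.3,0,6,0,0,0,0],[0.3,0,9.5,0,0,0,0],[0.3,0,13,0,0,0,0],[0.3,0,16.5,0,0,0,0]])

```text
clock: 9.55
position: [0.4489, 0.0325, 0.3692]
ee_rot: [0.0, 1.0, 0.0, -0.0]
contact_force: [1.1, 0.7, -1.2]
finger_gap: 0.0425
gripper_force: 29.9
```

>>> jog_arm(deltas=[[0.3,0,3.5,0,0,0,0],[0.3,0,7,0,0,0,0],[0.3,0,10.5,0,0,0,0],[0.3,0,14,0,0,0,0],[0.3,0,17.5,0,0,0,0]])

```text
clock: 9.97
position: [0.4489, 0.2077, 0.3691]
ee_rot: [-0.0, 1.0, -0.0, -0.0]
contact_force: [1.2, -0.1, -0.9]
finger_gap: 0.0422
gripper_force: 29.9
```

>>> jog_arm(deltas=[[0.3,0,3.5,0,0,0,0],[0.3,0,7,0,0,0,0],[0.3,0,10,0,0,0,0],[0.3,0,10,0,0,0,0]])

```text
clock: 10.3
position: [0.4489, 0.3099, 0.3689]
ee_rot: [-0.002, 1.0, 0.001, -0.0]
contact_force: [0.3, 0.6, -0.4]
finger_gap: 0.0425
gripper_force: 29.9
```

>>> jog_arm(deltas=[[0.3,3,1,0,0,0,0],[0.3,6.5,2,0,0,0,0],[0.3,10,3,0,0,0,0],[0.3,13.5,4,0,0,0,0],[0.3,16.6,4.1,0,0,0,0]])

```text
clock: 10.72
position: [0.617, 0.3476, 0.3686]
ee_rot: [-0.001, 1.0, -0.0, -0.0]
contact_force: [-0.7, -0.8, -0.4]
finger_gap: 0.0423
gripper_force: 29.9
```

>>> jog_arm(deltas=[[0.3,0,0,-3,0,0,0],[0.3,0,0,-6.5,0,0,0],[0.3,0,0,-10,0,0,0],[0.3,0,0,-12,0,0,0],[0.3,0,0,-12,0,0,0]])

```text
clock: 11.13
position: [0.6142, 0.3459, 0.2435]
ee_rot: [-0.0, 1.0, -0.002, -0.004]
contact_force: [-0.7, 0.3, -1.6]
finger_gap: 0.0426
gripper_force: 29.9
```

```bash
python3 - <<'E'
from h import *
s=bot.get_state(); print(s['position'],s['contact_force'],s['finger_gap'])
p,d=look('side'); cv2.imwrite('pics/s5.png',cv2.resize(p[80:220,130:280,::-1],None,fx=4,fy=4,interpolation=cv2.INTER_CUBIC))
s=bot.get_state(); print(s['position'])
E
```

```text
[0.61420671 0.34585395 0.24346289] [-0.69277388  0.26040949 -1.6282724 ] 0.042574111765236095
[0.6149957  0.34631708 0.24685317]
```

View pics/s5.png

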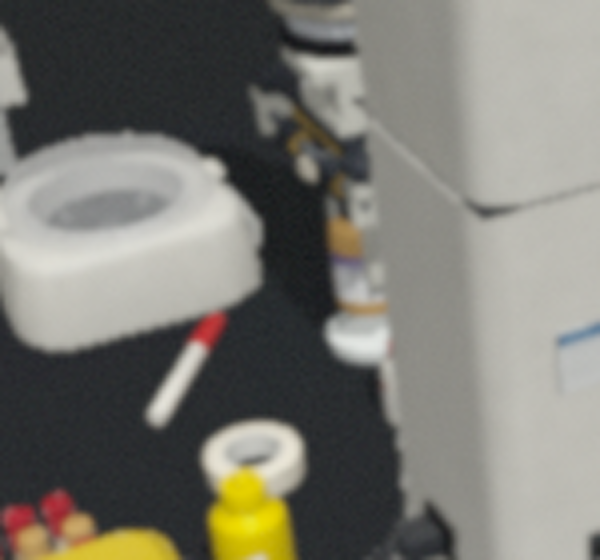

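The medium bottle hangs over its dish (355,335), clear of the red bottle.

>>> jog_arm(deltas=[[0.3,0,0,-2,0,0,0],[0.3,0,0,-3.5,0,0,0],[0.3,0,0,-3.5,0,0,0],[0.3,0,0,-3.5,0,0,0]])

```text
clock: 11.52
position: [0.6156, 0.3469, 0.2148]
ee_rot: [-0.0, 1.0, -0.0, -0.0]
contact_force: [0.2, 0.4, -0.7]
finger_gap: 0.0424
gripper_force: 30.0
```

>>> jog_arm(deltas=[[0.3,0,0,-0.1,0,0,0],[0.3,0,0,-0.15,0,0,0],[0.3,0,0,-0.15,0,0,0]])

```text
clock: 11.77
position: [0.6156, 0.347, 0.2135]
ee_rot: [-0.0, 1.0, 0.0, 0.0]
contact_force: [0.6, -0.2, -0.0]
finger_gap: 0.0421
gripper_force: 30.0
```

>>> jog_arm(deltas=[[0.3,0,0,-0.1,0,0,0],[0.3,0,0,-0.15,0,0,0],[0.3,0,0,-0.15,0,0,0]])

```text
clock: 12.02
position: [0.6157, 0.347, 0.2125]
ee_rot: [-0.0, 1.0, 0.0, 0.0]
contact_force: [-1.9, -1.7, 6.0]
finger_gap: 0.0426
gripper_force: 30.0
```

>>> jog_arm(deltas=[[0.5,0,0,0.05,0,0,0],[0.65,0,0,0.05,0,0,0],[0.75,0,0,0.05,0,0,0],[0.75,0,0,0.05,0,0,0],[0.75,0,0,0.05,0,0,0]])

```text
clock: 12.43
position: [0.6154, 0.3469, 0.2116]
ee_rot: [-0.0, 1.0, -0.0, -0.0]
contact_force: [-0.1, -0.7, 0.5]
finger_gap: 0.0674
gripper_force: 0.0
```

>>> jog_arm(deltas=[[0.75,0,0,0.5,0,0,0],[0.75,0,0,3,0,0,0],[0.75,0,0,6.5,0,0,0],[0.75,0,0,10,0,0,0],[0.75,0,0,12,0,0,0]])

```text
clock: 12.85
position: [0.6158, 0.3471, 0.3363]
ee_rot: [-0.0, 1.0, 0.001, 0.002]
contact_force: [0.3, -0.4, -0.8]
finger_gap: 0.0696
gripper_force: 0.0
```

>>> jog_arm(deltas=[[0.75,-0.5,-3,0,0,0,0],[0.7,-1,-6.5,0,0,0,0],[0.7,-2.2,-10.2,0,0,0,0],[0.7,-2.2,-10.2,0,0,0,0],[0.7,-2.2,-10.2,0,0,0,0]])

```text
clock: 13.27
position: [0.5934, 0.2436, 0.3325]
ee_rot: [0.001, 1.0, 0.0, 0.0]
contact_force: [0.6, 1.0, -0.1]
finger_gap: 0.065
gripper_force: 0.0
```

```bash
python3 - <<'E'
from h import *
s=bot.get_state(); print(s['position'],s['contact_force'],s['finger_gap'])
p,d=look('top'); cv2.imwrite('pics/t6.png',cv2.resize(p[150:300,110:310,::-1],None,fx=4,fy=4,interpolation=cv2.INTER_CUBIC))
E
```

```text
[0.59337143 0.24356009 0.33247142] [ 0.58071474  1.00010973 -0.06477361] 0.06504064396625629
```

View pics/t6.png

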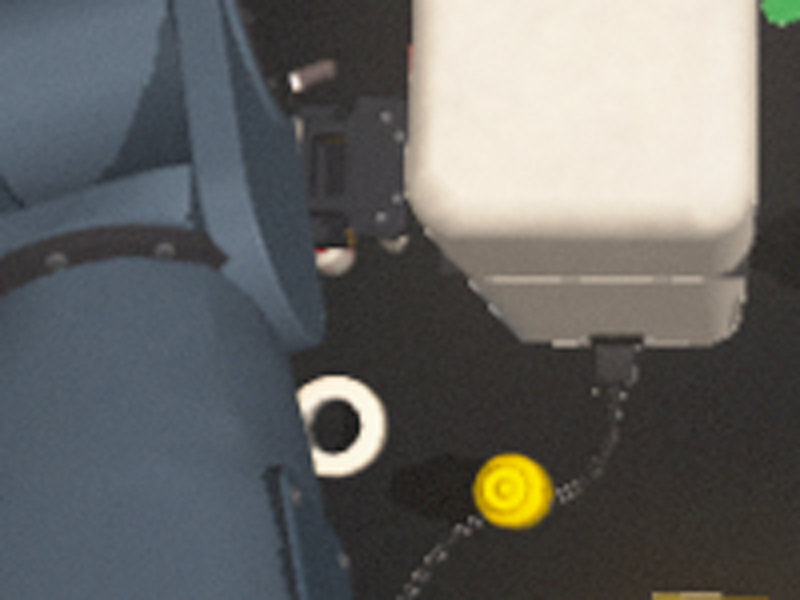

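The red bottle stands at (335,258), under the gripper, and the tape is unmoved at (335,425).

>>> jog_arm(deltas=[[0.7,0,0.1,-3,0,0,0],[0.7,0,0.1,-6.5,0,0,0],[0.7,0,0.1,-9.5,0,0,0],[0.7,0,0.1,-12,0,0,0],[0.7,0,0.1,-12.5,0,0,0]])

```text
clock: 13.73
position: [0.5925, 0.2468, 0.2024]
ee_rot: [-0.001, 1.0, -0.001, -0.003]
contact_force: [-0.4, 0.7, -0.6]
finger_gap: 0.0651
gripper_force: 0.0
```

>>> jog_arm(deltas=[[0.5,0,0,0,0,0,0],[0.4,0,0,0,0,0,0],[0.2,0,0,0,0,0,0],[0.2,0,0,0,0,0,0],[0.15,0,0,0,0,0,0]])

```text
clock: 14.15
position: [0.5938, 0.2461, 0.2081]
ee_rot: [-0.0, 1.0, 0.0, 0.001]
contact_force: [0.2, -0.0, -0.5]
finger_gap: 0.0369
gripper_force: 0.0
```

>>> jog_arm(deltas=[[0.1,0,0,0,0,0,0],[0.1,0,0,0,0,0,0],[0.1,0,0,0,0,0,0],[0.1,0,0,0,0,0,0]])

```text
clock: 14.48
position: [0.5937, 0.246, 0.2074]
ee_rot: [-0.0, 1.0, 0.0, 0.0]
contact_force: [-0.6, 0.3, 5.8]
finger_gap: 0.0255
gripper_force: 30.0
```

>>> jog_arm(deltas=[[0.1,0,0,2,0,0,0],[0.1,0,0,5.5,0,0,0],[0.1,0,0,9,0,0,0],[0.1,0,0,12.5,0,0,0],[0.1,0,0,16,0,0,0]])

```text
clock: 14.9
position: [0.5932, 0.2458, 0.3682]
ee_rot: [-0.0, 1.0, -0.0, -0.0]
contact_force: [0.7, 0.1, 0.6]
finger_gap: 0.0256
gripper_force: 30.0
```

>>> jog_arm(deltas=[[0.1,-3,0,0,0,0,0],[0.1,-6.5,0,0,0,0,0],[0.1,-10,0,0,0,0,0],[0.1,-13.5,0,0,0,0,0],[0.1,-14.4,0,0,0,0,0]])

```text
clock: 15.32
position: [0.4456, 0.2457, 0.3664]
ee_rot: [-0.001, 1.0, -0.0, -0.001]
contact_force: [0.0, -0.2, 0.3]
finger_gap: 0.0258
gripper_force: 30.0
```

>>> jog_arm(deltas=[[0.1,0,-3,0,0,0,0],[0.1,0,-6.5,0,0,0,0],[0.1,0,-10,0,0,0,0],[0.1,0,-13.5,0,0,0,0],[0.1,0,-17,0,0,0,0]])

```text
clock: 15.73
position: [0.4494, 0.0744, 0.3668]
ee_rot: [-0.0, 1.0, -0.0, 0.0]
contact_force: [1.5, 0.0, -0.4]
finger_gap: 0.0258
gripper_force: 30.0
```

>>> jog_arm(deltas=[[0.1,0,-3.5,0,0,0,0],[0.1,0,-7,0,0,0,0],[0.1,0,-10.5,0,0,0,0],[0.1,0,-14,0,0,0,0],[0.1,0,-17.5,0,0,0,0]])

```text
clock: 16.15
position: [0.4493, -0.101, 0.3668]
ee_rot: [-0.0, 1.0, -0.0, 0.0]
contact_force: [0.4, -0.1, 0.0]
finger_gap: 0.0257
gripper_force: 30.0
```

>>> jog_arm(deltas=[[0.1,1,-3.5,0,0,0,0],[0.1,2,-7,0,0,0,0],[0.1,3,-10.5,0,0,0,0],[0.1,3.7,-14.5,0,0,0,0],[0.1,3.7,-14.5,0,0,0,0]])

```text
clock: 16.57
position: [0.4872, -0.2495, 0.3666]
ee_rot: [0.001, 1.0, -0.001, 0.001]
contact_force: [0.5, 0.1, -0.3]
finger_gap: 0.0251
gripper_force: 30.0
```

>>> jog_arm(deltas=[[0.1,0,0,-3,0,0,0],[0.1,0,0,-6.5,0,0,0],[0.1,0,0,-10,0,0,0],[0.1,0,0,-12,0,0,0],[0.1,0,0,-12,0,0,0]])

```text
clock: 16.98
position: [0.4855, -0.2435, 0.2427]
ee_rot: [-0.0, 1.0, 0.002, -0.003]
contact_force: [-0.3, -0.6, -1.0]
finger_gap: 0.0259
gripper_force: 30.0
```

```bash
python3 - <<'E'
from h import *
p,d=look('side'); cv2.imwrite('pics/s7.png',cv2.resize(p[240:400,220:420,::-1],None,fx=3.5,fy=3.5,interpolation=cv2.INTER_CUBIC))
s=bot.get_state(); print(s['position'],s['contact_force'],s['finger_gap'])
E
```

```text
[ 0.48618162 -0.24387679  0.24525171] [ 0.15064532  0.65431878 -1.06922936] 0.025608974268895354
```

View pics/s7.png

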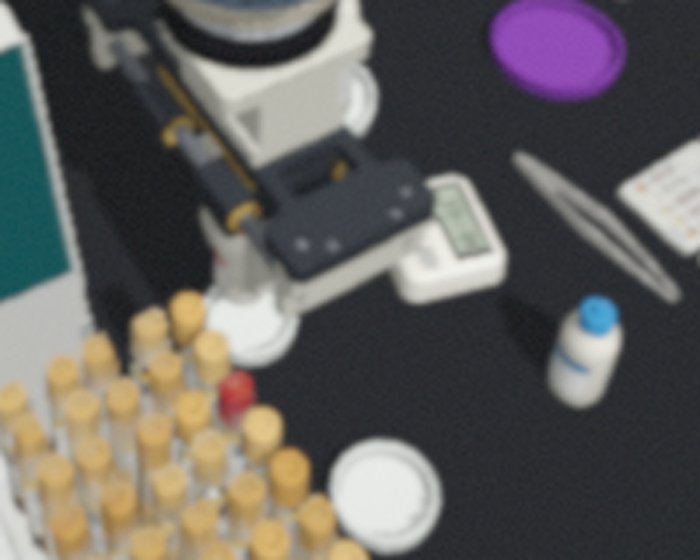

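The red-capped bottle hangs over the near small dish (250,325); the rack is clear of the body.

>>> jog_arm(deltas=[[0.1,0.1,0,-2,0,0,0],[0.1,0.1,0,-3.5,0,0,0],[0.1,0.1,0,-3.5,0,0,0],[0.1,0.1,0,-3.5,0,0,0]])

```text
clock: 17.37
position: [0.4879, -0.2442, 0.213]
ee_rot: [-0.0, 1.0, -0.0, 0.0]
contact_force: [0.8, -1.1, 0.0]
finger_gap: 0.0261
gripper_force: 30.0
```

>>> jog_arm(deltas=[[0.1,0,0,-0.1,0,0,0],[0.1,0,0,-0.15,0,0,0],[0.1,0,0,-0.15,0,0,0]])

```text
clock: 17.62
position: [0.4877, -0.2442, 0.2113]
ee_rot: [-0.0, 1.0, -0.0, 0.001]
contact_force: [-0.5, 1.0, -0.1]
finger_gap: 0.026
gripper_force: 30.0
```

>>> jog_arm(deltas=[[0.1,0,0,-0.1,0,0,0],[0.1,0,0,-0.1,0,0,0],[0.1,0,0,-0.1,0,0,0]])

```text
clock: 17.87
position: [0.4878, -0.2442, 0.2103]
ee_rot: [-0.0, 1.0, -0.0, 0.001]
contact_force: [-1.4, 0.4, 8.6]
finger_gap: 0.0256
gripper_force: 30.0
```

>>> jog_arm(deltas=[[0.3,0,0,0.1,0,0,0],[0.45,0,0,0.1,0,0,0],[0.6,0,0,0.1,0,0,0],[0.6,0,0,0.1,0,0,0],[0.6,0,0,0.1,0,0,0]])

```text
clock: 18.28
position: [0.4874, -0.244, 0.2101]
ee_rot: [-0.0, 1.0, 0.0, -0.0]
contact_force: [-0.8, 0.4, -0.3]
finger_gap: 0.0503
gripper_force: 0.0
```

>>> jog_arm(deltas=[[0.6,0,0,0.5,0,0,0],[0.6,0,0,3,0,0,0],[0.6,0,0,6.5,0,0,0],[0.6,0,0,10,0,0,0],[0.6,0,0,11.9,0,0,0]])

```text
clock: 18.7
position: [0.4878, -0.2442, 0.3331]
ee_rot: [-0.0, 1.0, -0.001, 0.002]
contact_force: [0.7, 0.6, 0.7]
finger_gap: 0.056
gripper_force: 0.0
```

>>> jog_arm(deltas=[[0.6,3,-3,0,0,0,0],[0.6,5.5,-5.5,0,0,0,0],[0.6,8,-8,0,0,0,0],[0.6,11,-10.5,0,0,0,0],[0.6,12.2,-11.3,0,0,0,0]])

```text
clock: 19.12
position: [0.6113, -0.3596, 0.3294]
ee_rot: [0.0, 1.0, -0.001, 0.001]
contact_force: [-0.6, 0.0, -1.2]
finger_gap: 0.056
gripper_force: 0.0
```

>>> jog_arm(deltas=[[0.6,0,0,0,0,0,0],[0.6,0,0,-3,0,0,0],[0.6,0,0,-5,0,0,0],[0.6,0,0,-5,0,0,0]])

```text
clock: 19.45
position: [0.6081, -0.356, 0.275]
ee_rot: [-0.0, 1.0, 0.002, -0.003]
contact_force: [-1.1, -0.2, -0.5]
finger_gap: 0.0556
gripper_force: 0.0
```

```bash
python3 - <<'E'
from h import *
p,d=look('side'); cv2.imwrite('pics/s8.png',cv2.resize(p[240:400,220:460,::-1],None,fx=3.3,fy=3.3,interpolation=cv2.INTER_CUBIC))
s=bot.get_state(); print(s['position'],s['contact_force'],s['finger_gap'])
E
```

```text
[ 0.60867253 -0.35634927  0.27759933] [-0.43613686  0.38196335  0.3542875 ] 0.055834566377447305
```

View pics/s8.png

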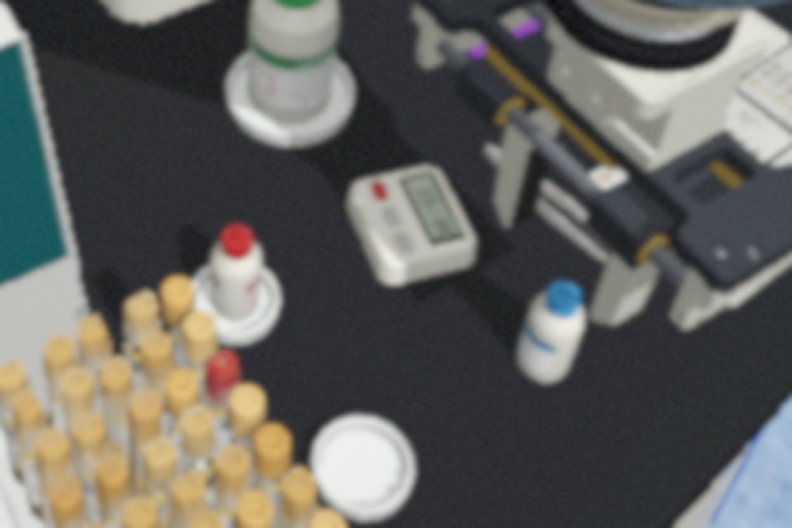

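The red bottle stands in its dish (238,275), and the fingers are above the blue bottle (563,300) on either side of it.

>>> jog_arm(deltas=[[0.6,0.1,0,-2,0,0,0],[0.6,0.1,0,-4.5,0,0,0],[0.6,0.1,0,-6.5,0,0,0],[0.6,0.1,0,-7.1,0,0,0],[0.6,0.1,0,-7.1,0,0,0]])

```text
clock: 19.92
position: [0.6103, -0.3568, 0.2083]
ee_rot: [-0.0, 1.0, 0.0, -0.0]
contact_force: [-0.2, -0.9, 0.8]
finger_gap: 0.0558
gripper_force: 0.0
```

>>> jog_arm(deltas=[[0.5,0,0,0,0,0,0],[0.4,0,0,0,0,0,0],[0.3,0,0,0,0,0,0],[0.2,0,0,0,0,0,0],[0.1,0,0,0,0,0,0]])

```text
clock: 20.33
position: [0.6106, -0.3571, 0.209]
ee_rot: [-0.0, 1.0, -0.0, 0.0]
contact_force: [-0.2, 0.1, -0.0]
finger_gap: 0.0271
gripper_force: 0.0
```

>>> jog_arm(deltas=[[0.1,0,0,0,0,0,0],[0.1,0,0,0,0,0,0],[0.1,0,0,0,0,0,0],[0.1,0,0,0,0,0,0]])

```text
clock: 20.67
position: [0.6106, -0.3571, 0.2089]
ee_rot: [-0.0, 1.0, -0.0, 0.0]
contact_force: [-0.8, 1.6, 5.2]
finger_gap: 0.0259
gripper_force: 29.9
```

>>> jog_arm(deltas=[[0.1,0,0,2,0,0,0],[0.1,0,0,5.5,0,0,0],[0.1,0,0,9,0,0,0],[0.1,0,0,12,0,0,0],[0.1,0,0,12,0,0,0]])

```text
clock: 21.08
position: [0.6113, -0.3576, 0.3352]
ee_rot: [-0.0, 1.0, -0.003, 0.004]
contact_force: [0.2, -0.2, 0.1]
finger_gap: 0.0256
gripper_force: 29.9
```

>>> jog_arm(deltas=[[0.1,-3,0,0,0,0,0],[0.1,-6.5,-0.1,0,0,0,0],[0.1,-10,-0.1,0,0,0,0],[0.1,-11.9,-0.1,0,0,0,0],[0.1,-11.9,-0.1,0,0,0,0]])

```text
clock: 21.5
position: [0.4885, -0.3581, 0.3278]
ee_rot: [0.001, 1.0, 0.001, -0.001]
contact_force: [-0.8, 0.2, -0.1]
finger_gap: 0.0262
gripper_force: 29.9
```

>>> jog_arm(deltas=[[0.1,0,0,-2,0,0,0],[0.1,0,0,-5,0,0,0],[0.1,0,0,-8,0,0,0],[0.1,0,0,-9.5,0,0,0],[0.1,0,0,-9.5,0,0,0]])

```text
clock: 21.92
position: [0.4911, -0.3573, 0.2293]
ee_rot: [-0.0, 1.0, 0.002, -0.002]
contact_force: [0.2, -0.4, -0.6]
finger_gap: 0.0256
gripper_force: 29.9
```

```bash
python3 - <<'E'
from h import *
p,d=look('side'); cv2.imwrite('pics/s9.png',cv2.resize(p[260:420,200:420,::-1],None,fx=3.3,fy=3.3,interpolation=cv2.INTER_CUBIC))
s=bot.get_state(); print(s['position'],s['contact_force'],s['finger_gap'])
E
```

```text
[ 0.49155271 -0.35775246  0.23158613] [ 0.749408   -0.0410583   0.28989714] 0.025878333249052792
```

View pics/s9.png

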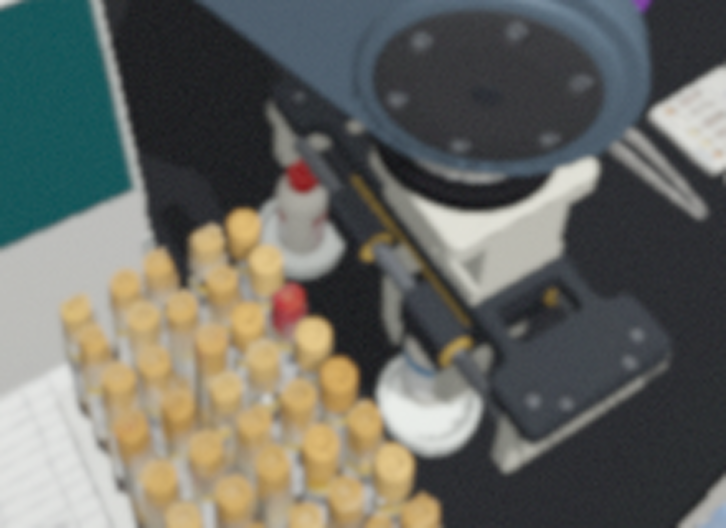

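The blue bottle is above its dish (430,405), and the red one stands undisturbed at (300,215).

>>> jog_arm(deltas=[[0.1,0,0,-1,0,0,0],[0.1,0,0,-2,0,0,0],[0.1,0,0,-2,0,0,0],[0.1,0,0,-2,0,0,0]])

```text
clock: 22.3
position: [0.4915, -0.3581, 0.2132]
ee_rot: [-0.0, 1.0, 0.0, -0.0]
contact_force: [0.3, -0.1, 0.2]
finger_gap: 0.0256
gripper_force: 29.9
```

>>> jog_arm(deltas=[[0.1,0,0,-0.1,0,0,0],[0.1,0,0,-0.15,0,0,0],[0.1,0,0,-0.15,0,0,0]])

```text
clock: 22.55
position: [0.4915, -0.358, 0.212]
ee_rot: [-0.0, 1.0, -0.0, 0.0]
contact_force: [-0.0, 0.6, -0.5]
finger_gap: 0.0259
gripper_force: 29.9
```

>>> jog_arm(deltas=[[0.1,0,0,-0.1,0,0,0],[0.1,0,0,-0.1,0,0,0],[0.1,0,0,-0.1,0,0,0]])

```text
clock: 22.8
position: [0.4916, -0.3581, 0.2119]
ee_rot: [-0.0, 1.0, -0.0, 0.0]
contact_force: [-2.3, 1.9, 9.1]
finger_gap: 0.026
gripper_force: 30.0
```

>>> jog_arm(deltas=[[0.3,0,0,0.1,0,0,0],[0.45,0,0,0.1,0,0,0],[0.55,0,0,0.1,0,0,0],[0.55,0,0,0.1,0,0,0],[0.55,0,0,0.1,0,0,0]])

```text
clock: 23.22
position: [0.4914, -0.358, 0.2116]
ee_rot: [-0.0, 1.0, 0.0, -0.0]
contact_force: [-1.0, -0.1, -1.1]
finger_gap: 0.049
gripper_force: 0.0
```

>>> jog_arm(deltas=[[0.55,0,0,0.5,0,0,0],[0.55,0,0,3,0,0,0],[0.55,0,0,6.5,0,0,0],[0.55,0,0,10,0,0,0],[0.55,0,0,13,0,0,0]])

```text
clock: 23.63
position: [0.4914, -0.358, 0.3443]
ee_rot: [-0.0, 1.0, -0.0, 0.0]
contact_force: [-0.3, -0.4, -0.1]
finger_gap: 0.051
gripper_force: 0.0
```

>>> jog_arm(deltas=[[0.55,0,0,3,0,0,0],[0.55,0,0,6,0,0,0],[0.55,0,0,9,0,0,0],[0.55,0,0,9,0,0,0],[0.55,0,0,9,0,0,0]])

```text
clock: 24.05
position: [0.4914, -0.358, 0.4335]
ee_rot: [-0.0, 1.0, -0.001, 0.001]
contact_force: [-0.4, 0.1, 0.1]
finger_gap: 0.0511
gripper_force: 0.0
```

```bash
python3 - <<'E'
from h import *
p,d=look('side'); q,e=look('top')
im=np.vstack([cv2.resize(p[150:400,200:420,::-1],None,fx=1.36,fy=1.36),])
a=cv2.resize(q[180:290,130:330,::-1],None,fx=2.2,fy=2.2,interpolation=cv2.INTER_CUBIC)
c=np.zeros((max(im.shape[0],a.shape[0]),im.shape[1]+a.shape[1],3),np.uint8); c[:im.shape[0],:im.shape[1]]=im; c[:a.shape[0],im.shape[1]:]=a
cv2.imwrite('pics/f.png',c)
s=bot.get_state(); print(s['position'],s['contact_force'],s['clock'])
E
```

```text
[ 0.49126479 -0.35787926  0.4308681 ] [-0.4783138   0.18290121 -0.32557924] 24.15
```

View pics/f.png

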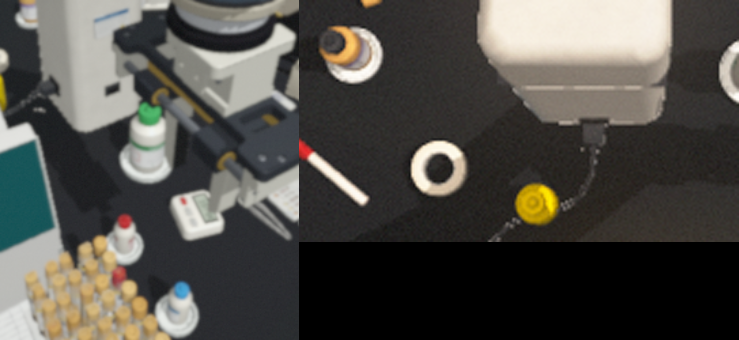

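All four stand in their dishes: side view green (148,145), red (124,235), blue (180,305); top view amber (350,52). Next I check the heights and hand in.

```bash
python3 - <<'E'
from h import *
T=np.load('top.npz'); W=world('top',T['d']).reshape(-1,3)
m=(np.hypot(W[:,0]-.615,W[:,1]-.347)<.045)&(W[:,2]>.085); print(W[m].mean(0),W[m].max(0))
S=np.load('side.npz'); V=world('side',S['d']).reshape(-1,3)
for c,z in(((.487,-.244),.055),((.491,-.358),.055),((.598,-.131),.105)):
    m=(np.hypot(V[:,0]-c[0],V[:,1]-c[1])<.03)&(V[:,2]>z)&(V[:,2]<.14); print(V[m].mean(0),V[m].max(0))
print(bot.hand_in())
E
```

```text
[0.61636118 0.34809474 0.09102899] [0.62917707 0.36101482 0.09820643]
[ 0.48607603 -0.24828206  0.0647591 ] [ 0.49544646 -0.23951315  0.07115965]
[ 0.49230301 -0.36137484  0.06507877] [ 0.50192154 -0.35205735  0.07240202]
[ 0.59531995 -0.13730029  0.11463442] [ 0.61508188 -0.11648502  0.12324472]
the job is handed in; nothing more can be done
None
```

All four bottles stand upright in their matching dishes, the timer and tape roll look unmoved in the pictures, and the job is handed in at about 24 s of the 125 s allowed.

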